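# Fill the numbered driver rack in order and close its keeper

### The job

Finish filling the sloping screwdriver rack in number order: the grey driver is already in the one-dot pocket, so first lay the green driver gently into the two-dot pocket, then the orange one into the three-dot pocket, each blade tip uphill, lying in both V-blocks with its butt down at the foot stop, and let go of it. Then turn the red keeper square across all three drivers to secure them; leave the grey driver in its pocket and don't disturb the mouse, the tape and the battery.

Things in the scene. Friction and masses are not known exactly. Their poses are not given: they have to be found in the camera images.
- driver_grey: Screwdriver with a grey handle, 150 mm long, 28 g. x runs along it from butt (-75 mm) to blade tip (+75); the origin is halfway, 6 mm below the axis. Round handle x = -75 to +9, 12.4 mm thick, best gripped near x = -28; shaft 3.2 mm thick. It may roll. At the start it already lies in the pocket with one dot.
- grey_mid (a point): Point on the long axis of the grey screwdriver, halfway along it; same axes as the screwdriver.
- grey_tip (a point): Blade tip of the grey screwdriver, on its long axis (75 mm from the mid point).
- driver_green: Screwdriver with a green handle, 150 mm long, 28 g. x runs along it from butt (-75 mm) to blade tip (+75); the origin is halfway, 6 mm below the axis. Round handle x = -75 to +9, 12.4 mm thick, best gripped near x = -28; shaft 3.2 mm thick. It may roll. It lies on the desk's mouse pad (3 mm thick) at the start.
- green_mid (a point): Point on the long axis of the green screwdriver, halfway along it; same axes as the screwdriver.
- green_tip (a point): Blade tip of the green screwdriver, on its long axis (75 mm from the mid point).
- driver_orange: Screwdriver with an orange handle, 150 mm long, 28 g. x runs along it from butt (-75 mm) to blade tip (+75); the origin is halfway, 6 mm below the axis. Round handle x = -75 to +9, 12.4 mm thick, best gripped near x = -28; shaft 3.2 mm thick. It may roll. It lies on the desk's mouse pad (3 mm thick) at the start.
- orange_mid (a point): Point on the long axis of the orange screwdriver, halfway along it; same axes as the screwdriver.
- orange_tip (a point): Blade tip of the orange screwdriver, on its long axis (75 mm from the mid point).
- rack: Fixed rack: blue panel 170 mm long, 194 mm wide, rising at 25 degrees away from the robot; its normal leans 25 degrees from vertical toward rack -x. Origin on the desk under its middle; x level, uphill; y across, left seen from the robot; z up. Three pockets run up the slope at rack y = -75, +25, +75 mm; drivers lie in them at 25 degrees, tip uphill, axis 20 mm off the panel.
- tag1: White number tag with one black dot, 42 x 22 x 2 mm, at the downhill end of the pocket it numbers, lying on the panel. Which pocket has which tag changes from start to start. Axes parallel to the rack's.
- pocket1 (a point): Home of a driver's mid point (on its axis) in the pocket with one black dot; axes level like the rack's. Grey V-blocks: for the handle 75 to 50 mm downhill of here (31 mm wide, its walls reach 7 mm above the axis), then a foot stop 30 mm high, 3 mm beyond the butt; for the shaft 36 to 50 mm uphill (20 mm wide). Between them the handle is free on both sides.
- pocket1_tip (a point): Where the blade tip of a driver lies when it is home in the pocket with one black dot, 75 mm up the slope from the mid point.
- tag2: White number tag with two black dots, 42 x 22 x 2 mm, at the downhill end of the pocket it numbers, lying on the panel. Which pocket has which tag changes from start to start. Axes parallel to the rack's.
- pocket2 (a point): Home of a driver's mid point (on its axis) in the pocket with two black dots; axes level like the rack's. Grey V-blocks: for the handle 75 to 50 mm downhill of here (31 mm wide, its walls reach 7 mm above the axis), then a foot stop 30 mm high, 3 mm beyond the butt; for the shaft 36 to 50 mm uphill (20 mm wide). Between them the handle is free on both sides.
- pocket2_tip (a point): Where the blade tip of a driver lies when it is home in the pocket with two black dots, 75 mm up the slope from the mid point.
- tag3: White number tag with three black dots, 42 x 22 x 2 mm, at the downhill end of the pocket it numbers, lying on the panel. Which pocket has which tag changes from start to start. Axes parallel to the rack's.
- pocket3 (a point): Home of a driver's mid point (on its axis) in the pocket with three black dots; axes level like the rack's. Grey V-blocks: for the handle 75 to 50 mm downhill of here (31 mm wide, its walls reach 7 mm above the axis), then a foot stop 30 mm high, 3 mm beyond the butt; for the shaft 36 to 50 mm uphill (20 mm wide). Between them the handle is free on both sides.
- pocket3_tip (a point): Where the blade tip of a driver lies when it is home in the pocket with three black dots, 75 mm up the slope from the mid point.
- keeper (a joint): Angle (rad) of the red turn keeper; pivot square to the panel at rack y = -25 mm. 0: open, arms up and down the slope between the pockets; 1.57: square across all three handles; stop at 1.60. Grows clockwise seen from above: the long downhill arm (117 mm) swings left, the short uphill one (62 mm) right. Stays where left (friction 0.06 N m).
- keeper_grip (a point): Centre of the keeper's grip fin, on the pivot's line, 50 mm off the panel. Fin 12 mm thick, 46 mm long along the arms, from 39 to 58 mm off the panel; the arms are also 12 mm wide, underside 31 mm off the panel (5 mm above the handles). Axes turn with the keeper: x along the short arm, z along the panel's normal.
- mouse: Computer mouse, 124x69x40 mm; bystander. Origin under its centre.
- kapton_tape: Roll of amber tape, 60 mm across, 12 mm high; bystander. Origin under its centre.
- battery_9v: Standing block battery, 18x26x48 mm; bystander. Origin under its centre.

How it is judged:
On the way, in this order (a step that is already met when the one before it is completed fails the run):
1. the green driver lies home in the two-dot pocket, released (distance between green_mid and pocket2 below 0.008 m and distance between green_tip and pocket2_tip below 0.008 m and contact force between the fingers and driver_green below 0.1 N and linear speed of driver_green below 0.02 m/s), for 0.2 s.
2. then the orange driver lies home in the three-dot pocket, released (distance between orange_mid and pocket3 below 0.008 m and distance between orange_tip and pocket3_tip below 0.008 m and contact force between the fingers and driver_orange below 0.1 N and linear speed of driver_orange below 0.02 m/s), for 0.2 s.
3. then the keeper is turned across the drivers (value of joint keeper above 1.3 rad), for 0.2 s.
At the end, for the whole second after the job is handed in: Grey, green and orange drivers lie at rest in the pockets with one, two and three dots, the mid point and the blade tip of each within 8 mm of the pocket's home points; the keeper stands at more than 1.30 rad (within about 15 degrees of square across) and is still (distance between grey_mid and pocket1 below 0.008 m and distance between grey_tip and pocket1_tip below 0.008 m and distance between green_mid and pocket2 below 0.008 m and distance between green_tip and pocket2_tip below 0.008 m and distance between orange_mid and pocket3 below 0.008 m and distance between orange_tip and pocket3_tip below 0.008 m and value of joint keeper above 1.3 rad and velocity of joint keeper below 0.05 rad/s and linear speed of each of driver_grey, driver_green, driver_orange below 0.02 m/s); the robot touches nothing.
It fails at once if the mouse, the tape roll or the battery is disturbed (moved more than 20 mm) (distance of any of mouse, kapton_tape, battery_9v from where it was at the start of the episode above 0.02 m).
It fails at once if the grey driver is taken from its pocket (moved more than 20 mm) (distance of driver_grey from where it was at the start of the episode above 0.02 m).
It fails at once if the green or orange driver is pressed or thrown into the rack (more than 50 N) (contact force between any of driver_green, driver_orange and rack above 50 N).
It also fails if it takes over 61 s, if anything falls off the work surface, if the arm or the gripper's body presses on something with over 40 N, if the wrist force passes 120 N, or if a joint passes its speed limit or range.

### The arm

A 6-joint arm with a two-finger parallel gripper is mounted at the origin on a cart in front of the work surface, level with it; the furniture and walls round the work are solid. World frame = base frame: x ahead of the robot, y to its left, z up, the work surface at z = 0. Lengths are in m, angles in rad, forces in N, time in s.
With the tool pointing down it reaches from about 0.375 to 0.825 m from the base axis. Payload 5.5 kg.
Tool frame: the origin (TCP) lies midway between the tips of the shut fingers; the grasp point (between the pads) lies 19 mm behind it; z points along the fingers, y is the line along which they close (so a half turn about z gives the same grasp; the last joint's range is limited). The gripper opens to 85 mm and grips with 20 to 120 N. Pads are 22 mm wide; open, the fingers measure 114 mm over their backs; the gripper's body (76 mm by 85 mm) begins 54 mm behind the grasp point. The pads swing forward as they close: fully open they stand 13 mm farther back than shut.
Start: joints at [-1.295, 0.314, -0.047, 1.21, 0, 1.571], TCP at [0.163, -0.577, 0.231] pointing down, gripper open.
Joint ranges: [-2.67, 2.67], [-0.69, 1.73], [-1.03, 1.25], [-2.08, 2.16], [-1.42, 1.45], [-3.14, 3.14]. Speed limits (rad/s): [2.39, 2.39, 3.01, 3.14, 3.14, 3.14].

### API

Orientations are given as a unit quaternion [x, y, z, w].
In Python, from bench import env gives the robot as it stands.
- The arm moves only by the tool jog_arm, never from a script. Its argument "moves" is a list of rows, each a list of 7 numbers: the shift along the tool's x, y, z normalised to -1 to 1, where 1 is 0.12 m, then the turn, a rotation vector about the tool's x, y, z normalised to -1 to 1, where 1 is 180 degrees, then the closure, from -1 (fully open) to 1 (shut). A call has 1 to 5 rows; each row shifts and turns the commanded pose from where the row before left it, along the tool's axes as they then stand; what a row does not reach is not made up. A row lasts 1/8 s, in which the tool goes at most 62.5 mm and 10.7 degrees, less where a joint would pass 70% of its speed; a pose out of reach is approached as far as the arm can. A call with a number of a shift or a turn outside -1 to 1 is refused whole. A call with a gripper value outside its range is refused whole. The fingers move at their own pace and stop on an object; the grip force is fixed at half the most. Time passes only in rows, so rows that do not move let the fingers close. It gives the time, the measured TCP pose, the force, the opening and the grip force at its end, in the units of the state.
- env.get_obs(): the state, without advancing time (a new reading comes with each control period).
- env.snapshot(name): name is "scene" or "top" or "wrist"; returns the picture (384x512x3 uint8, red, green, blue); there is no depth.
- env.calibration(name): a dict with "vfov" (degrees; the focal length in pixels is half the picture's height over the tangent of half this angle, whatever the lens; pixels are square), "cx", "cy" (the principal point, pixels), "R" (3x3) and "t" (3): a world point X has camera coordinates R X + t. Camera axes: x right, y down, z forward; pixel columns grow to the right and rows downward; lengths in m; the calibration is good to about 2 mm. A picture is of the moment at which its call begins: read the wrist's pose just before it. calibration takes no time and is no camera call; for the wrist camera it gives the pose at the moment of the call.
- env.job_done(): hands the job in; it is judged then, once.
The state is a dict: "clock": time; "joint_pos": joint angles; "qd": joint speeds; "joint_efforts": joint torques, N m; "eef_pos": TCP position; "tool_rot": TCP orientation; "contact_force": force on the tool from outside, world axes, zero at the start; "wrist_torque": the same for the moment, N m; "gripper_width": finger opening in m; "finger_force": force on a finger pad.
Only numpy, scipy, OpenCV 4.12 (cv2) and the standard library are available. Lean on these libraries where they do the work, as an engineer would, in place of code of your own. Each camera call takes 0.05 s, during which the arm holds its last target. There are 200 camera calls.

## Working session

There is one attempt and no reset: what is moved stays moved. The work goes in short steps, Python scripts to look and compute and a tool call to move; the robot and the scene stay as the last step left them, time stands still between calls to the robot, and variables do not carry over. Pictures are saved under pics/ and viewed, at most 10 in all, crops included, and the job is handed in when it is done.

Besides the shell and the picture viewer there is one more tool, called as name(argument=value, ...), one argument or row to a line, values as JSON. jog_arm: Moves the arm, as the interface text tells. Scaled input: -1 to 1 covers 0.12 m each way for a shift and 180 degrees each way for a turn. Its arguments: {"type":"object","properties":{"moves":{"type":"array","items":{"type":"array","items":{"type":"number","minimum":-1,"maximum":1}}}},"required":["moves"]}

```bash
mkdir -p pics; ls; python3 - <<'E'
from bench import env
import cv2,numpy as np
o=env.get_obs();print({k:np.round(v,3).tolist() for k,v in o.items()})
for n in("scene","top"):
    cv2.imwrite(f"pics/{n}0.png",cv2.resize(env.snapshot(n)[...,::-1],(768,576),interpolation=cv2.INTER_CUBIC))
    c=env.calibration(n);print(n,c)
E
```

```text
pics
{'clock': 0.0, 'joint_pos': [-1.295, 0.314, -0.048, 1.21, 0.0, 1.571], 'qd': [0.0, 0.001, 0.002, 0.0, -0.001, -0.0], 'joint_efforts': [0.002, -53.959, 33.975, 0.019, 0.0, 0.0], 'eef_pos': [0.163, -0.577, 0.23], 'tool_rot': [0.991, 0.137, -0.0, -0.001], 'contact_force': [-0.602, -0.079, 0.099], 'wrist_torque': [0.047, 0.005, 0.029], 'finger_force': 0.0, 'gripper_width': 0.085}
scene {'vfov': 55.531618172199195, 'cx': 254.63973586543733, 'cy': 193.3496459021836, 'R': array([[-0.73219314, -0.68092153, -0.01546211],
       [-0.39301842,  0.44093481, -0.80691574],
       [ 0.55626409, -0.58474127, -0.59046415]]), 't': array([0.4546611 , 0.27249613, 0.79032155])}
top {'vfov': 53.84047070699128, 'cx': 257.4312961551036, 'cy': 195.37642448224187, 'R': array([[ 0.01985855, -0.99961487, -0.01938418],
       [-0.99374111, -0.01760273, -0.11031202],
       [ 0.10992832,  0.0214535 , -0.99370796]]), 't': array([0.07060361, 0.6089733 , 1.19022761])}
```

View pics/top0.png

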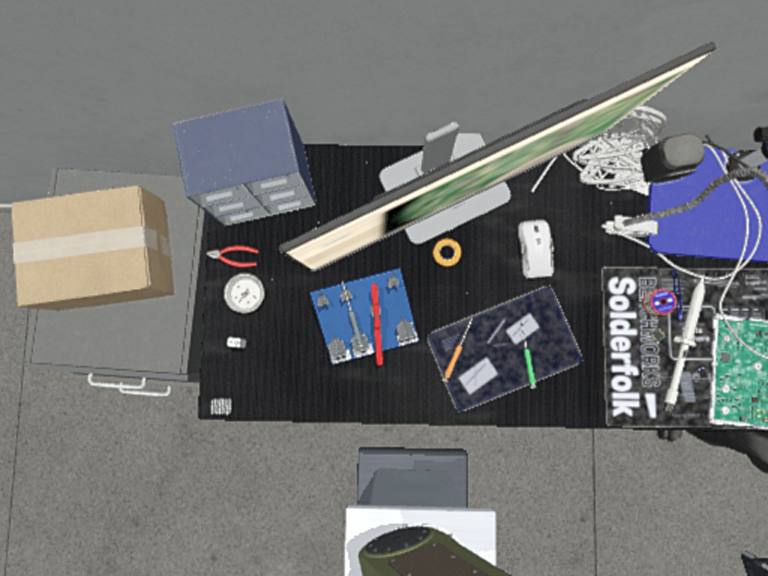

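View pics/scene0.png

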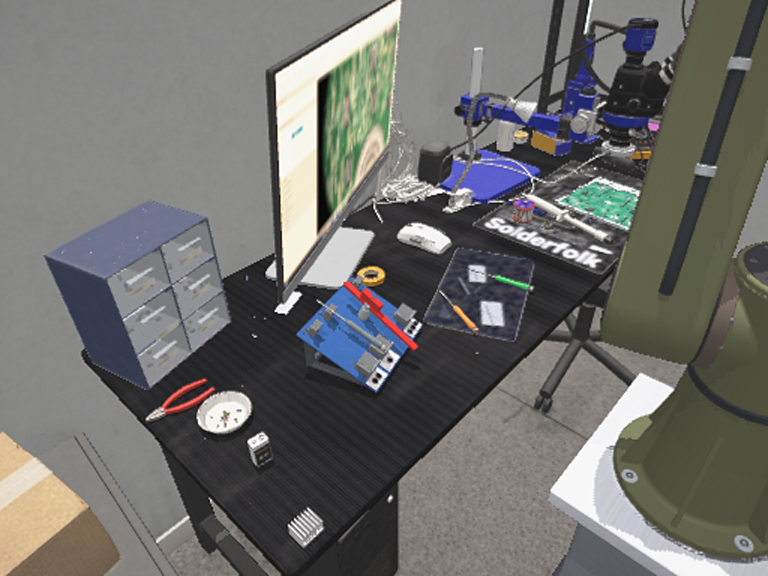

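The top view shows the rack at about (365,315) with grey in the middle pocket. The pad is at (505,348), with orange at (458,350) tip up and green at (529,365). I'll enlarge both areas.

```bash
python3 - <<'E'
from bench import env
import cv2
t=env.snapshot("top")[...,::-1];s=env.snapshot("scene")[...,::-1]
cv2.imwrite("pics/t_raw.png",t);cv2.imwrite("pics/s_raw.png",s)
cv2.imwrite("pics/t1.png",cv2.resize(t[170:280,200:400],None,fx=4,fy=4,interpolation=cv2.INTER_CUBIC))
cv2.imwrite("pics/s1.png",cv2.resize(s[160:265,195:360],None,fx=4.8,fy=4.8,interpolation=cv2.INTER_CUBIC))
E
```

```text
(no output)
```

View pics/t1.png

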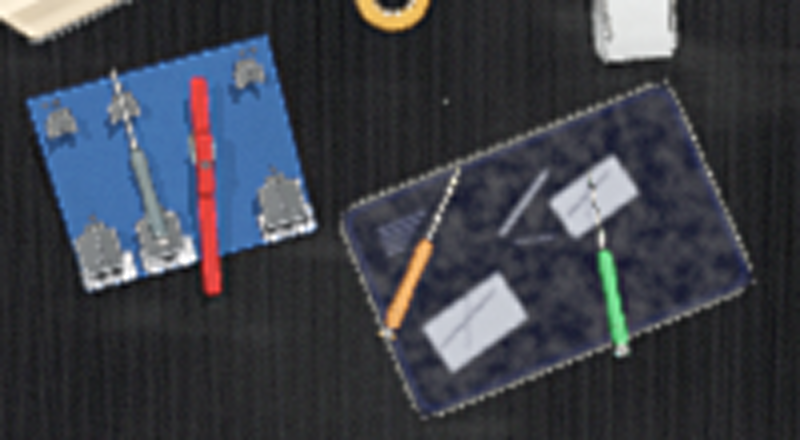

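View pics/s1.png

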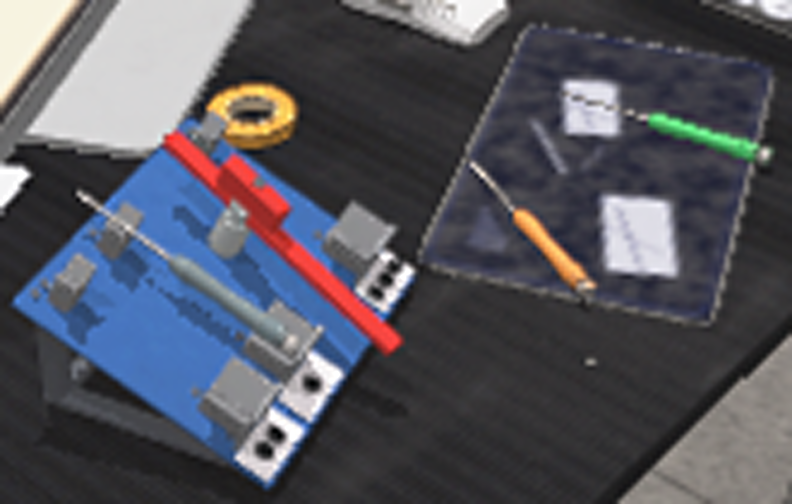

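The tags read: left (y=+75) two dots, middle one dot (grey), right (y=-75) three dots. Next I fit the rack and driver poses from the corners I read: top crop panel corners (27,101), (268,36), (317,230), (88,291); scene crop (13,300), (190,118), (413,272), (268,487).

```bash
cat > h.py <<'E'
import numpy as np, cv2
from scipy.optimize import least_squares
from scipy.spatial.transform import Rotation as Ro
from bench import env
def orig(p,x0,y0,f): return (np.atleast_2d(p)+.5)/f-.5+[x0,y0]
def proj(c,X):
    Y=np.atleast_2d(X)@np.array(c["R"]).T+c["t"]; f=192/np.tan(np.radians(c["vfov"])/2)
    return f*Y[:,:2]/Y[:,2:]+[c["cx"],c["cy"]]
def onz(c,p,z):
    f=192/np.tan(np.radians(c["vfov"])/2); p=np.atleast_2d(p)
    d=np.c_[(p-[c["cx"],c["cy"]])/f,np.ones(len(p))]@c["R"]; o=-np.array(c["R"]).T@c["t"]
    return o+d*((z-o[2])/d[:,2])[:,None]
def rack(p,L):  # p: x,y,yaw,h ; L rows (along slope u, y, normal n)
    L=np.atleast_2d(L);a=np.radians(25)
    u,v,n=L.T; X=np.c_[u*np.cos(a)-n*np.sin(a),v,u*np.sin(a)+n*np.cos(a)+p[3]]
    return X@Ro.from_euler('z',p[2]).as_matrix().T+[p[0],p[1],0]
E
python3 - <<'E'
from h import *
T=env.calibration("top");S=env.calibration("scene")
ft=lambda p:orig(p,200,170,4); fs=lambda p:orig(p,195,160,4.8)
L=[[.085,.097,0],[.085,-.097,0],[-.085,-.097,0],[-.085,.097,0]]
pt=ft([[27,101],[268,36],[317,230],[88,291]]);ps=fs([[13,300],[190,118],[413,272],[268,487]])
r=least_squares(lambda p:np.r_[proj(T,rack(p,L))-pt,proj(S,rack(p,L))-ps].ravel(),[.55,.07,.2,.045])
print(r.x,np.round(r.fun.reshape(-1,2),1).tolist())
# keeper/grey predicted
print("grey tip",rack(r.x,[.075,.025,.02]),onz(T,ft([115,72]),rack(r.x,[.075,.025,.02])[0,2]),)
for n,a,b in(("green",[[592,180],[622,352]],[[565,95],[768,154]]),("orange",[[457,170],[388,335]],[[474,165],[590,292]])):
    A=onz(T,ft(a),.0092);B=onz(S,fs(b),.0092);print(n,A.round(4).tolist(),B.round(4).tolist(),np.linalg.norm(A[0]-A[1]),np.linalg.norm(B[0]-B[1]))
E
```

```text
[0.5538106  0.12422665 0.28339413 0.0477245 ] [[0.4, 0.1], [0.2, 0.1], [0.3, 0.0], [0.1, 0.4], [-0.8, 0.2], [-0.6, -0.7], [0.4, 0.5], [0.1, 0.2]]
grey tip [[0.60396675 0.1648724  0.09754703]] [[0.6229984  0.17070728 0.09754703]]
green [[0.5522, -0.2138, 0.0092], [0.4136, -0.237, 0.0092]] [[0.555, -0.2121, 0.0092], [0.4142, -0.244, 0.0092]] 0.14049785297924924 0.1444237105532152
orange [[0.5583, -0.1037, 0.0092], [0.4233, -0.0483, 0.0092]] [[0.5514, -0.1052, 0.0092], [0.4204, -0.0499, 0.0092]] 0.14592340710933127 0.142165660757859
```

Rack fit residuals are under 1 px. Next I'll add a motion helper and go hover over the green driver for a wrist look.

```bash
cat >> h.py <<'E'
def pose():
    o=env.get_obs(); return np.array(o["eef_pos"]),Ro.from_quat(o["tool_rot"])
def tool(yaw,pitch=0):  # tool x at heading yaw, raised by pitch; z down
    return Ro.from_euler('z',yaw)*Ro.from_euler('x',np.pi)*Ro.from_euler('y',pitch)
def plan(targets,start=None,vmax=.058,amax=.17):
    p,R=start or pose(); rows=[]
    for (P,Q) in targets:
        P=np.array(P);w=(R.inv()*Q).as_rotvec()
        n=max(1,int(np.ceil(max(np.linalg.norm(P-p)/vmax,np.linalg.norm(w)/amax))))
        step=Ro.from_rotvec(w/n);d=(P-p)/n
        for i in range(n):
            rows.append(np.r_[R.inv().apply(d)/.12,w/n/np.pi].round(3).tolist()); R=R*step
        p=P;rows.append("--")
    for r in rows:print(r)
    return p,R
E
python3 - <<'E'
from h import *
T=env.calibration("top");S=env.calibration("scene")
g=np.r_[proj(T,[[0,0,0]])]
ft=lambda p:orig(p,200,170,4); fs=lambda p:orig(p,195,160,4.8)
rp=[.5538,.1242,.2834,.0477]
for c,p in((T,ft([[115,72],[168,262]])),(S,fs([[80,194],[290,342]]))):
    for k in p: print("grey u,v at n=.02",least_squares(lambda q:(proj(c,rack(rp,[q[0],q[1],.02]))-k).ravel(),[0,.02]).x)
a=np.arctan2(.028,.139);plan([([.43,-.24,.22],tool(a))])
E
```

```text
grey u,v at n=.02 [0.09552356 0.02479001]
grey u,v at n=.02 [-0.06863455  0.02660099]
grey u,v at n=.02 [0.09359855 0.02374811]
grey u,v at n=.02 [-0.04924946  0.02299982]
[0.363, -0.262, 0.011, -0.0, 0.0, 0.003]
[0.36, -0.266, 0.011, -0.0, 0.0, 0.003]
[0.358, -0.269, 0.011, -0.0, 0.0, 0.003]
[0.355, -0.272, 0.011, -0.0, 0.0, 0.003]
[0.353, -0.276, 0.011, -0.0, 0.0, 0.003]
[0.35, -0.279, 0.011, -0.0, 0.0, 0.003]
[0.347, -0.283, 0.011, -0.0, 0.0, 0.003]
[0.344, -0.286, 0.011, -0.0, 0.0, 0.003]
--
```

jog_arm(
  moves=[
    [0.363, -0.262, 0.011, 0, 0, 0.003, -1],
    [0.36, -0.266, 0.011, 0, 0, 0.003, -1],
    [0.358, -0.269, 0.011, 0, 0, 0.003, -1],
    [0.355, -0.272, 0.011, 0, 0, 0.003, -1],
    [0.353, -0.276, 0.011, 0, 0, 0.003, -1],
  ],
)

```text
clock: 0.82
eef_pos: [0.3308, -0.3652, 0.2246]
tool_rot: [0.994, 0.114, 0.0, 0.0]
contact_force: [1.0, -0.5, 1.0]
gripper_width: 0.0851
finger_force: 0.0
```

jog_arm(
  moves=[
    [0.35, -0.279, 0.011, 0, 0, 0.003, -1],
    [0.347, -0.283, 0.011, 0, 0, 0.003, -1],
    [0.344, -0.286, 0.011, 0, 0, 0.003, -1],
    [0, 0, 0, 0, 0, 0, -0.3],
    [0, 0, 0, 0, 0, 0, -0.3],
  ],
)

```text
clock: 1.45
eef_pos: [0.4296, -0.2402, 0.2206]
tool_rot: [0.995, 0.1, -0.0, 0.0]
contact_force: [-0.1, 0.3, 0.8]
gripper_width: 0.0558
finger_force: 0.0
```

```bash
python3 - <<'E'
from h import *
c=env.calibration("wrist");w=env.snapshot("wrist")[...,::-1];cv2.imwrite("pics/w1.png",cv2.resize(w,(768,576),interpolation=cv2.INTER_CUBIC))
np.savez("w1.npz",**c);p,R=pose();print(p,env.get_obs()["gripper_width"],-np.array(c["R"]).T@c["t"]-p)
E
```

```text
[ 0.42927441 -0.24064812  0.22064685] 0.055307518013065396 [0.07798462 0.0156854  0.14221684]
```

View pics/w1.png

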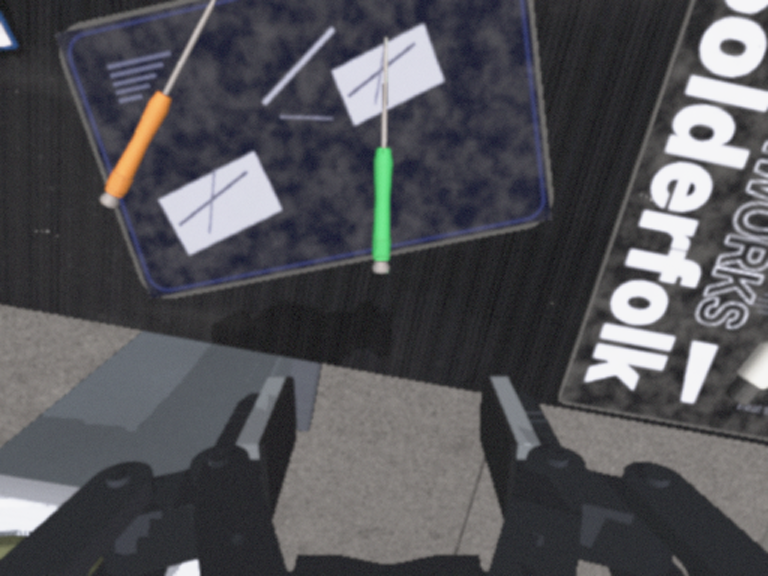

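The wrist view shows green running from butt (381,272) to tip (386,40), with the handle ending at (384,149). Orange runs from butt (107,204) to tip about (213,0), with the handle ending at (164,96).

```bash
python3 - <<'E'
from h import *
c=dict(np.load("w1.npz"))
for n,p in(("green",[[381,272],[386,40],[384,149]]),("orange",[[107,204],[213,0],[164,96]])):
    A=onz(c,orig(p,0,0,1.5),.0092);print(n,A.round(4).tolist(),np.linalg.norm(A[1]-A[0]),np.linalg.norm(A[2]-A[0]))
    d=(A[2]-A[0])[:2]; d/=np.linalg.norm(d); g=A[2][:2]-.037*d; print(" yaw",np.arctan2(d[1],d[0]),np.arctan2(*(A[1]-A[0])[1::-1]),"grasp",g,"butt-based",A[0][:2]+.047*d)
E
```

```text
green [[0.4121, -0.2396, 0.0092], [0.5587, -0.2134, 0.0092], [0.4947, -0.2251, 0.0092]] 0.14895863200835346 0.08390022676005993
 yaw 0.17396932528716433 0.17670948311214904 grasp [ 0.45828353 -0.23145567] butt-based [ 0.4583818 -0.2314384]
orange [[0.4217, -0.0476, 0.0092], [0.5593, -0.1061, 0.0092], [0.4986, -0.0808, 0.0092]] 0.14947512228157983 0.0836726571706016
 yaw -0.407882173333425 -0.40233086318445943 grasp [ 0.46458877 -0.06609645] butt-based [ 0.46488926 -0.0662263 ]
```

```bash
python3 - <<'E'
from h import *
plan([([.4584,-.2315,.06],tool(.176)),([.4584,-.2315,.0055],tool(.176))],vmax=.054)
E
```

```text
[0.063, -0.007, 0.335, 0.0, 0.0, 0.002]
[0.063, -0.007, 0.335, 0.0, 0.0, 0.002]
[0.063, -0.007, 0.335, 0.0, 0.0, 0.002]
[0.063, -0.008, 0.335, 0.0, 0.0, 0.002]
--
[-0.0, -0.0, 0.227, 0.0, -0.0, -0.0]
[-0.0, -0.0, 0.227, 0.0, -0.0, -0.0]
--
```

jog_arm(
  moves=[
    [0.063, -0.007, 0.335, 0, 0, 0.002, -0.3],
    [0.063, -0.007, 0.335, 0, 0, 0.002, -0.3],
    [0.063, -0.007, 0.335, 0, 0, 0.002, -0.3],
    [0.063, -0.008, 0.335, 0, 0, 0.002, -0.3],
    [0, 0, 0.2, 0, 0, 0, -0.3],
  ],
)

```text
clock: 2.12
eef_pos: [0.4574, -0.2319, 0.034]
tool_rot: [0.996, 0.086, -0.001, -0.0]
contact_force: [0.3, -0.2, -0.2]
gripper_width: 0.0554
finger_force: 0.0
```

jog_arm(
  moves=[
    [0, 0, 0.16, 0, 0, 0, -0.3],
    [0, 0, 0.094, 0, 0, 0, -0.3],
    [0, 0, 0, 0, 0, 0, -0.3],
  ],
)

```text
clock: 2.5
eef_pos: [0.4579, -0.2315, 0.005]
tool_rot: [0.996, 0.087, -0.001, -0.0]
contact_force: [0.1, -0.1, -0.1]
gripper_width: 0.0556
finger_force: 0.0
```

jog_arm(
  moves=[
    [0, 0, 0, 0, 0, 0, 0.3],
    [0, 0, 0, 0, 0, 0, 0.7],
    [0, 0, 0, 0, 0, 0, 1],
    [0, 0, 0, 0, 0, 0, 1],
    [0, 0, 0, 0, 0, 0, 1],
  ],
)

```text
clock: 3.12
eef_pos: [0.4595, -0.2313, 0.0064]
tool_rot: [0.996, 0.088, 0.001, 0.001]
contact_force: [-1.3, -0.2, 6.6]
gripper_width: 0.0096
finger_force: 58.8
```

```bash
python3 - <<'E'
from h import *
w=env.snapshot("wrist")[...,::-1]
s=env.snapshot("scene")[...,::-1]
T=env.calibration("scene");u,v=proj(T,[.458,-.2315,.02])[0].astype(int);print(u,v)
a=cv2.resize(w[150:384,100:400],(480,374),interpolation=cv2.INTER_CUBIC);b=cv2.resize(s[max(v-40,0):v+40,u-32:u+32],(300,374),interpolation=cv2.INTER_CUBIC)
cv2.imwrite("pics/w2.png",np.hstack([a,b]))
E
```

```text
340 185
```

View pics/w2.png

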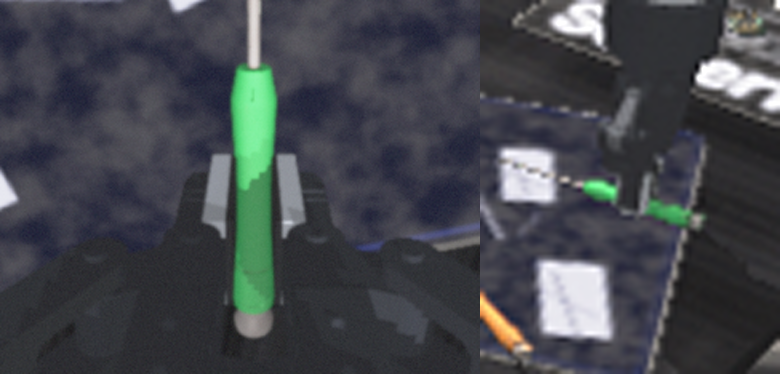

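The handle is waisted at the grasp and the grip is centred, so the 9.6 mm opening makes sense. I'll lift and head for the left (two-dot) pocket.

```bash
cat >> h.py <<'E'
RP=[.5538,.1242,.2834,.0477]
def rt(u,v,n): return (rack(RP,[u,v,n])[0],tool(RP[2],np.radians(25)))
E
python3 - <<'E'
from h import *
p,R=pose();q=p+[0,0,.17]
print(rt(-.005,.075,.1)[0],rt(-.005,.075,.1)[1].as_matrix().round(2).tolist())
plan([(q,tool(.176)),rt(-.005,.075,.13),rt(-.005,.075,.06),])
E
```

```text
[0.48790159 0.18312383 0.13621769] [[0.87, 0.28, 0.41], [0.25, -0.96, 0.12], [0.42, 0.0, -0.91]]
[0.0, 0.001, -0.472, 0.0, -0.0, -0.0]
[0.0, 0.0, -0.472, 0.0, -0.0, -0.0]
[0.0, 0.0, -0.472, 0.0, -0.0, -0.0]
--
[0.092, -0.418, 0.013, 0.001, 0.017, -0.004]
[0.096, -0.417, 0.02, 0.001, 0.017, -0.004]
[0.1, -0.416, 0.026, 0.001, 0.017, -0.004]
[0.104, -0.414, 0.033, 0.001, 0.017, -0.004]
[0.108, -0.413, 0.04, 0.001, 0.017, -0.004]
[0.111, -0.411, 0.047, 0.001, 0.017, -0.004]
[0.114, -0.41, 0.055, 0.001, 0.017, -0.004]
[0.116, -0.408, 0.062, 0.001, 0.017, -0.004]
--
[-0.0, -0.0, 0.292, 0.0, -0.0, -0.0]
[-0.0, -0.0, 0.292, 0.0, -0.0, -0.0]
--
```

jog_arm(
  moves=[
    [0, 0, -0.2, 0, 0, 0, 1],
    [0, 0, -0.3, 0, 0, 0, 1],
    [0, 0, -0.472, 0, 0, 0, 1],
    [0, 0, -0.444, 0, 0, 0, 1],
    [0, 0, 0, 0, 0, 0, 1],
  ],
)

```text
clock: 3.85
eef_pos: [0.4619, -0.2324, 0.1801]
tool_rot: [0.996, 0.088, 0.004, 0.002]
contact_force: [0.4, -1.0, -0.8]
gripper_width: 0.0095
finger_force: 59.0
```

jog_arm(
  moves=[
    [0.092, -0.418, 0.013, 0.001, 0.017, -0.004, 1],
    [0.096, -0.417, 0.02, 0.001, 0.017, -0.004, 1],
    [0.1, -0.416, 0.026, 0.001, 0.017, -0.004, 1],
    [0.104, -0.414, 0.033, 0.001, 0.017, -0.004, 1],
    [0.108, -0.413, 0.04, 0.001, 0.017, -0.004, 1],
  ],
)

```text
clock: 4.47
eef_pos: [0.4686, 0.0273, 0.1664]
tool_rot: [0.984, 0.118, 0.132, -0.02]
contact_force: [1.2, 0.7, 0.0]
gripper_width: 0.0095
finger_force: 58.9
```

jog_arm(
  moves=[
    [0.111, -0.411, 0.047, 0.001, 0.017, -0.004, 1],
    [0.114, -0.41, 0.055, 0.001, 0.017, -0.004, 1],
    [0.116, -0.408, 0.062, 0.001, 0.017, -0.004, 1],
    [0, 0, 0, 0, 0, 0, 1],
    [0, 0, 0, 0, 0, 0, 1],
  ],
)

```text
clock: 5.1
eef_pos: [0.4828, 0.1563, 0.1619]
tool_rot: [0.966, 0.15, 0.208, -0.038]
contact_force: [-0.0, 0.4, 0.7]
gripper_width: 0.0091
finger_force: 59.0
```

```bash
python3 - <<'E'
from h import *
p,R=pose();print(p,R.as_euler('ZXY',degrees=True),env.get_obs()["gripper_width"])
c=env.calibration("wrist");np.savez("w3.npz",**c)
w=env.snapshot("wrist")[...,::-1];cv2.imwrite("pics/w3.png",cv2.resize(w,(768,576),interpolation=cv2.INTER_CUBIC))
P=[rt(-.005,.075,n) for n in(.12,.06,)];plan(P)
# predicted positions in wrist image (x1.5) for check: panel corners upper, block etc
print(((proj(c,rack(RP,[[.085,.097,0],[.085,-.097,0],[.0945,.025,.02],[.0945,.075,.02],[-.0555,.075,.02],[-.0555,.025,.02]]))+.5)*1.5).round().tolist())
E
```

```text
[0.48279691 0.1562562  0.16192066] [-162.1780259    -0.60328072 -155.61492931] 0.00914118798956088
[0.004, -0.204, 0.077, -0.007, 0.003, 0.006]
--
[-0.0, -0.0, 0.25, -0.0, -0.0, -0.0]
[-0.0, -0.0, 0.25, -0.0, -0.0, -0.0]
--
[[302.0, 101.0], [700.0, 109.0], [454.0, 79.0], [342.0, 77.0], [344.0, 378.0], [437.0, 381.0]]
```

View pics/w3.png

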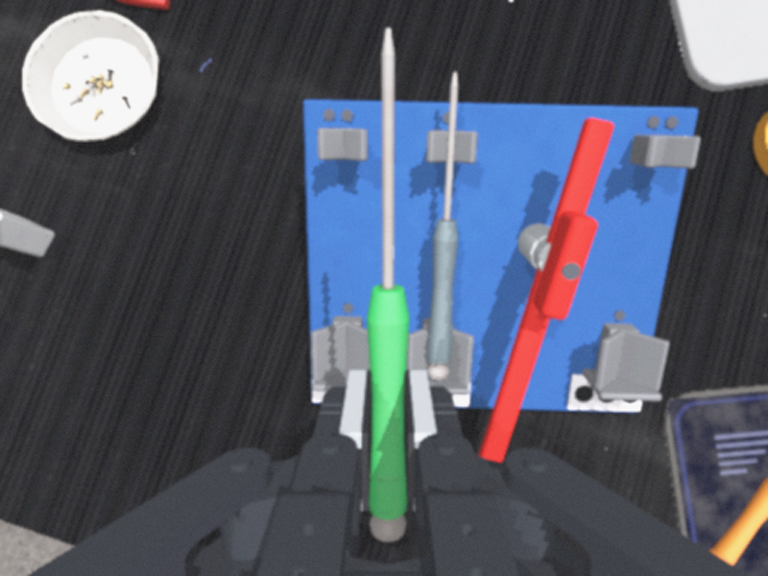

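The wrist view confirms the rack fit: corners at (304,100) and (697,108), against predictions of (302,101) and (700,109). The grey tip is at (455,73), slightly farther uphill. Green is straight in the grip with its tip at (388,30).

```bash
python3 - <<'E'
from h import *
c=dict(np.load("w3.npz"));p,R=pose()
t=((orig([388,30],0,0,1.5)))
print("tip in tool x,y",least_squares(lambda q:(proj(c,p+R.apply([q[0],q[1],-.003]))-t).ravel(),[.1,0]).x)
for k in([455,73],[439,379]):
  print("grey u,v",least_squares(lambda q:(proj(c,rack(RP,[q[0],q[1],.02]))-orig(k,0,0,1.5)).ravel(),[0,0]).x)
E
```

```text
tip in tool x,y [0.10142551 0.00041518]
grey u,v [0.09688245 0.02443566]
grey u,v [-0.05464768  0.0236403 ]
```

```bash
python3 - <<'E'
from h import *
plan([rt(-.0025,.0745,n) for n in(.11,.06,.035)])
E
```

```text
[0.026, -0.198, 0.16, -0.007, 0.003, 0.006]
--
[0.0, 0.0, 0.417, -0.0, -0.0, -0.0]
--
[0.0, 0.0, 0.208, 0.0, 0.0, 0.0]
--
```

jog_arm(
  moves=[
    [0.026, -0.198, 0.16, -0.007, 0.003, 0.006, 1],
    [0, 0, 0.2, 0, 0, 0, 1],
    [0, 0, 0.217, 0, 0, 0, 1],
    [0, 0, 0.1, 0, 0, 0, 1],
    [0, 0, 0, 0, 0, 0, 1],
  ],
)

```text
clock: 5.78
eef_pos: [0.5178, 0.1698, 0.0897]
tool_rot: [0.964, 0.153, 0.213, -0.037]
contact_force: [-0.5, 0.0, -0.0]
gripper_width: 0.0095
finger_force: 59.0
```

```bash
python3 - <<'E'
from h import *
plan([rt(-.0025,.0745,n) for n in(.030,.018)])
E
```

```text
[0.001, -0.169, 0.147, -0.006, 0.0, 0.009]
--
[-0.0, 0.0, 0.1, 0.0, -0.0, -0.0]
--
```

```bash
python3 - <<'E'
from h import *
o=env.get_obs();print(o["joint_pos"],o["qd"],o["contact_force"],o["clock"]);p,R=pose()
a=np.radians(25);d=Ro.from_euler('z',-RP[2]).apply(p-[RP[0],RP[1],RP[3]]);print(d[0]*np.cos(a)+d[2]*np.sin(a),d[1],-d[0]*np.sin(a)+d[2]*np.cos(a),(R.inv()*tool(RP[2],a)).as_rotvec(True))
E
```

```text
[ 0.31334331  0.02470644 -0.864689    0.24651893  0.00598729  3.14147484] [ 0.00433264 -0.02789816  0.00908194  0.01450197  0.00072737 -0.00113932] [-0.54495543  0.0399502  -0.04204693] 5.775
-0.0020466386083903623 0.05390268251513334 0.04729631832640459 [-1.06695753  0.08768704  1.56191655]
```

Joint 6 is at its +3.14 limit, so the left pocket needs the half-turned grasp. I'll put green back on the mat and regrasp it turned 180°.

```bash
python3 - <<'E'
from h import *
plan([rt(-.002,.054,.13),([.459,-.231,.17],tool(.176)),([.459,-.231,.0065],tool(.176))])
E
```

```text
[-0.0, -0.007, -0.345, -0.003, 0.0, 0.004]
[-0.0, -0.004, -0.345, -0.003, 0.0, 0.004]
--
[-0.141, 0.439, -0.073, -0.001, -0.02, 0.005]
[-0.139, 0.441, -0.063, -0.001, -0.02, 0.005]
[-0.136, 0.443, -0.053, -0.001, -0.02, 0.005]
[-0.132, 0.446, -0.043, -0.001, -0.02, 0.005]
[-0.128, 0.448, -0.033, -0.001, -0.02, 0.005]
[-0.123, 0.45, -0.024, -0.001, -0.02, 0.005]
[-0.117, 0.451, -0.015, -0.001, -0.02, 0.005]
--
[0.0, -0.0, 0.454, -0.0, 0.0, -0.0]
[0.0, -0.0, 0.454, -0.0, 0.0, -0.0]
[0.0, -0.0, 0.454, -0.0, 0.0, -0.0]
--
```

jog_arm(
  moves=[
    [0, 0, -0.345, 0, 0, 0, 1],
    [0, 0, -0.345, 0, 0, 0, 1],
    [-0.141, 0.439, -0.073, -0.001, -0.02, 0.005, 1],
    [-0.139, 0.441, -0.063, -0.001, -0.02, 0.005, 1],
    [-0.136, 0.443, -0.053, -0.001, -0.02, 0.005, 1],
  ],
)

```text
clock: 6.4
eef_pos: [0.4799, -0.0103, 0.1691]
tool_rot: [0.983, 0.133, 0.122, -0.022]
contact_force: [0.9, -0.1, -0.8]
gripper_width: 0.0091
finger_force: 59.0
```

jog_arm(
  moves=[
    [-0.132, 0.446, -0.043, -0.001, -0.02, 0.005, 1],
    [-0.128, 0.448, -0.033, -0.001, -0.02, 0.005, 1],
    [-0.123, 0.45, -0.024, -0.001, -0.02, 0.005, 1],
    [-0.117, 0.451, -0.015, -0.001, -0.02, 0.005, 1],
    [0, 0, 0, 0, 0, 0, 1],
  ],
)

```text
clock: 7.02
eef_pos: [0.4732, -0.236, 0.1694]
tool_rot: [0.995, 0.101, -0.002, -0.003]
contact_force: [0.3, 0.6, -1.1]
gripper_width: 0.0091
finger_force: 59.0
```

```bash
python3 - <<'E'
from h import *
print(pose()[0],pose()[1].as_matrix().round(3).tolist())
plan([([.459,-.231,.06],tool(.176)),([.459,-.231,.0065],tool(.176))])
E
```

```text
[ 0.47323827 -0.23600731  0.16944351] [[0.98, 0.2, -0.005], [0.2, -0.98, 0.005], [-0.003, -0.006, -1.0]]
[-0.052, -0.03, 0.456, -0.001, 0.001, 0.004]
[-0.054, -0.03, 0.456, -0.001, 0.001, 0.004]
--
[-0.0, -0.0, 0.446, -0.0, -0.0, 0.0]
--
```

jog_arm(
  moves=[
    [-0.052, -0.03, 0.456, -0.001, 0.001, 0.004, 1],
    [-0.054, -0.03, 0.456, -0.001, 0.001, 0.004, 1],
    [0, 0, 0.25, 0, 0, 0, 1],
    [0, 0, 0.13, 0, 0, 0, 1],
    [0, 0, 0, 0, 0, 0, 1],
  ],
)

```text
clock: 7.65
eef_pos: [0.458, -0.2268, 0.0138]
tool_rot: [0.996, 0.091, 0.001, -0.001]
contact_force: [-0.1, -0.6, -0.5]
gripper_width: 0.0094
finger_force: 59.0
```

```bash
python3 - <<'E'
from h import *
p,R=pose();print(p,R.as_matrix().round(4).tolist());plan([([p[0],p[1],.0065],tool(np.arctan2(*R.as_matrix()[1::-1,0])))])
E
```

```text
[ 0.45800436 -0.226801    0.0138226 ] [[0.9836, 0.1804, 0.0015], [0.1804, -0.9836, 0.0021], [0.0018, -0.0017, -1.0]]
[-0.0, 0.0, 0.061, -0.001, -0.001, 0.0]
--
```

jog_arm(
  moves=[
    [0, 0, 0.061, -0.001, -0.001, 0, 1],
    [0, 0, 0, 0, 0, 0, 1],
    [0, 0, 0, 0, 0, 0, 0.5],
    [0, 0, 0, 0, 0, 0, 0],
    [0, 0, 0, 0, 0, 0, -0.1],
  ],
)

```text
clock: 8.28
eef_pos: [0.4583, -0.2274, 0.0066]
tool_rot: [0.996, 0.09, -0.0, 0.001]
contact_force: [-0.4, 1.1, -0.4]
gripper_width: 0.0468
finger_force: 0.0
```

jog_arm(
  moves=[
    [0, 0, -0.15, 0, 0, 0, -0.1],
    [0, 0, -0.25, 0, 0, 0, -0.1],
    [0, 0, -0.3, 0, 0, -0.058, -0.3],
    [0, 0, -0.3, 0, 0, -0.058, -0.3],
    [0, 0, -0.3, 0, 0, -0.058, -0.3],
  ],
)

```text
clock: 8.9
eef_pos: [0.4581, -0.2269, 0.1636]
tool_rot: [0.933, 0.359, -0.001, 0.001]
contact_force: [0.9, -0.4, -0.2]
gripper_width: 0.0557
finger_force: 0.0
```

jog_arm(
  moves=[
    [0, 0, 0, 0, 0, -0.058, -0.3],
    [0, 0, 0, 0, 0, -0.058, -0.3],
    [0, 0, 0, 0, 0, -0.058, -0.3],
    [0, 0, 0, 0, 0, -0.058, -0.3],
    [0, 0, 0, 0, 0, -0.058, -0.3],
  ],
)

```text
clock: 9.52
eef_pos: [0.4582, -0.227, 0.1623]
tool_rot: [0.681, 0.733, -0.001, 0.0]
contact_force: [0.5, 0.4, -0.1]
gripper_width: 0.0554
finger_force: 0.0
```

jog_arm(
  moves=[
    [0, 0, 0, 0, 0, -0.058, -0.3],
    [0, 0, 0, 0, 0, -0.058, -0.3],
    [0, 0, 0, 0, 0, -0.058, -0.3],
    [0, 0, 0, 0, 0, -0.058, -0.3],
    [0, 0, 0, 0, 0, -0.058, -0.3],
  ],
)

```text
clock: 10.15
eef_pos: [0.4582, -0.227, 0.1624]
tool_rot: [0.289, 0.957, -0.001, -0.0]
contact_force: [0.2, 0.1, 0.5]
gripper_width: 0.0554
finger_force: 0.0
```

jog_arm(
  moves=[
    [0, 0, 0, 0, 0, -0.058, -0.3],
    [0, 0, 0, 0, 0, -0.058, -0.3],
    [0, 0, 0, 0, 0, -0.058, -0.3],
    [0, 0, 0, 0, 0, -0.058, -0.3],
    [0, 0, 0, 0, 0, 0, -0.3],
  ],
)

```text
clock: 10.78
eef_pos: [0.4582, -0.227, 0.1624]
tool_rot: [-0.067, 0.998, -0.001, -0.0]
contact_force: [-0.1, 0.1, -0.2]
gripper_width: 0.0554
finger_force: 0.0
```

```bash
python3 - <<'E'
from h import *
p,R=pose();print(p,R.as_matrix().round(4).tolist(),env.get_obs()["joint_pos"])
for n in("top","scene"):
    c=env.calibration(n);im=env.snapshot(n);a=im.astype(int);m=(a[...,1]>a[...,0]+60)&(a[...,1]>a[...,2]+50)
    pc=proj(c,[.45,-.23,.009])[0];yy,xx=np.nonzero(m);k=np.hypot(xx-pc[0],yy-pc[1])<45;P=np.c_[xx,yy][k].astype(float)
    W=onz(c,P,.0092)[:,:2];mu=W.mean(0);U,s,V=np.linalg.svd(W-mu);d=V[0]*np.sign(V[0][0]);t=(W-mu)@d;print(n,len(P),mu,np.arctan2(d[1],d[0]),np.ptp(t),mu+d*t.min(),mu+d*t.max())
E
```

```text
[ 0.45821479 -0.22698605  0.16236952] [[-0.9909, -0.1345, -0.0007], [-0.1345, 0.9909, -0.002], [0.001, -0.0018, -1.0]] [-0.45858619  0.18794936 -0.3716759   1.01096521 -0.0020876  -0.59344943]
top 42 [ 0.46609014 -0.22522742] 0.1971639395966802 0.072745126085176 [ 0.42150037 -0.23413463] [ 0.49283614 -0.21988466]
scene 64 [ 0.4581311 -0.2305424] 0.1772750707345777 0.07431417930218223 [ 0.42213394 -0.23699149] [ 0.49528346 -0.22388634]
```

```bash
python3 - <<'E'
from h import *
Q=tool(.181+np.pi);plan([([.4580,-.2276,.06],Q),([.4580,-.2276,.0055],Q)])
E
```

```text
[0.001, -0.002, 0.427, -0.0, -0.0, -0.008]
[0.001, -0.002, 0.427, -0.0, -0.0, -0.008]
--
[-0.0, -0.0, 0.454, -0.0, -0.0, -0.0]
--
```

jog_arm(
  moves=[
    [0.001, -0.002, 0.427, 0, 0, -0.008, -0.3],
    [0.001, -0.002, 0.427, 0, 0, -0.008, -0.3],
    [0, 0, 0.25, 0, 0, 0, -0.3],
    [0, 0, 0.204, 0, 0, 0, -0.3],
    [0, 0, 0, 0, 0, 0, -0.3],
  ],
)

```text
clock: 11.5
eef_pos: [0.4563, -0.227, 0.0038]
tool_rot: [-0.092, 0.996, 0.0, -0.002]
contact_force: [-1.2, -0.3, -0.3]
gripper_width: 0.0555
finger_force: 0.0
```

jog_arm(
  moves=[
    [0, 0, 0, 0, 0, 0, 0.3],
    [0, 0, 0, 0, 0, 0, 0.7],
    [0, 0, 0, 0, 0, 0, 1],
    [0, 0, 0, 0, 0, 0, 1],
    [0, 0, 0, 0, 0, 0, 1],
  ],
)

```text
clock: 12.12
eef_pos: [0.459, -0.2283, 0.0068]
tool_rot: [-0.093, 0.996, -0.002, 0.001]
contact_force: [-1.4, -0.5, 5.9]
gripper_width: 0.0093
finger_force: 58.7
```

jog_arm(
  moves=[
    [0, 0, -0.2, 0, 0, 0, 1],
    [0, 0, -0.3, 0, 0, 0, 1],
    [0, 0, -0.472, 0, 0, 0, 1],
    [0, 0, -0.444, 0, 0, 0, 1],
    [0, 0, 0, 0, 0, 0, 1],
  ],
)

```text
clock: 12.75
eef_pos: [0.4613, -0.2291, 0.1807]
tool_rot: [-0.093, 0.996, -0.004, 0.004]
contact_force: [0.6, 0.4, -0.6]
gripper_width: 0.0096
finger_force: 58.9
```

```bash
cat >> h.py <<'E'
def rt2(u,v,n): return (rack(RP,[u,v,n])[0],tool(RP[2]+np.pi,-np.radians(25)))
E
python3 - <<'E'
from h import *
p,R=pose();print(p,R.as_matrix().round(3).tolist(),env.get_obs()["gripper_width"]);print(rt2(0,0,0)[1].as_matrix().round(2).tolist())
plan([rt2(-.0015,.0745,.13)])
E
```

```text
[ 0.46134322 -0.22907709  0.18066622] [[-0.983, -0.186, 0.008], [-0.186, 0.983, -0.006], [-0.007, -0.008, -1.0]] 0.009635306120421676
[[-0.87, -0.28, 0.41], [-0.25, 0.96, 0.12], [-0.42, 0.0, -0.91]]
[-0.097, 0.415, 0.014, -0.001, -0.017, -0.004]
[-0.101, 0.414, 0.021, -0.001, -0.017, -0.004]
[-0.104, 0.413, 0.028, -0.001, -0.017, -0.004]
[-0.108, 0.412, 0.035, -0.001, -0.017, -0.004]
[-0.11, 0.41, 0.042, -0.001, -0.017, -0.004]
[-0.113, 0.409, 0.05, -0.001, -0.017, -0.004]
[-0.114, 0.407, 0.057, -0.001, -0.017, -0.004]
[-0.116, 0.406, 0.065, -0.001, -0.017, -0.004]
--
```

jog_arm(
  moves=[
    [-0.097, 0.415, 0.014, -0.001, -0.017, -0.004, 1],
    [-0.101, 0.414, 0.021, -0.001, -0.017, -0.004, 1],
    [-0.104, 0.413, 0.028, -0.001, -0.017, -0.004, 1],
    [-0.108, 0.412, 0.035, -0.001, -0.017, -0.004, 1],
    [-0.11, 0.41, 0.042, -0.001, -0.017, -0.004, 1],
  ],
)

```text
clock: 13.38
eef_pos: [0.4678, 0.0297, 0.1656]
tool_rot: [-0.124, 0.983, 0.02, 0.132]
contact_force: [0.7, 0.1, 0.1]
gripper_width: 0.0093
finger_force: 58.9
```

jog_arm(
  moves=[
    [-0.113, 0.409, 0.05, -0.001, -0.017, -0.004, 1],
    [-0.114, 0.407, 0.057, -0.001, -0.017, -0.004, 1],
    [-0.116, 0.406, 0.065, -0.001, -0.017, -0.004, 1],
    [0, 0, 0, 0, 0, 0, 1],
  ],
)

```text
clock: 13.88
eef_pos: [0.4722, 0.1845, 0.1591]
tool_rot: [-0.144, 0.967, 0.032, 0.209]
contact_force: [0.3, 0.3, 0.0]
gripper_width: 0.0093
finger_force: 58.9
```

```bash
python3 - <<'E'
from h import *
p,R=pose();print(p,R.as_matrix().round(3).tolist(),env.get_obs()["joint_pos"])
plan([rt2(-.0018,.0745,.12),rt2(-.0018,.0745,.035)])
E
```

```text
[0.47222997 0.18454173 0.15909054] [[-0.871, -0.292, 0.395], [-0.265, 0.957, 0.122], [-0.413, 0.002, -0.911]] [ 0.39918442 -0.14308341 -0.82308403  0.46672783 -0.04083176  0.09482916]
[-0.057, -0.053, 0.057, 0.002, -0.003, 0.003]
--
[-0.0, 0.0, 0.354, -0.0, -0.0, -0.0]
[-0.0, 0.0, 0.354, -0.0, -0.0, -0.0]
--
```

jog_arm(
  moves=[
    [-0.057, -0.053, 0.057, 0.002, -0.003, 0.003, 1],
    [0, 0, 0.3, 0, 0, 0, 1],
    [0, 0, 0.25, 0, 0, 0, 1],
    [0, 0, 0.1, 0, 0, 0, 1],
    [0, 0, 0, 0, 0, 0, 1],
  ],
)

```text
clock: 14.5
eef_pos: [0.5163, 0.1858, 0.0851]
tool_rot: [-0.135, 0.967, 0.029, 0.213]
contact_force: [-1.2, 0.7, -0.8]
gripper_width: 0.0093
finger_force: 58.9
```

```bash
cat >> h.py <<'E'
def where():
    p,R=pose();a=np.radians(25);d=Ro.from_euler('z',-RP[2]).apply(p-[RP[0],RP[1],RP[3]])
    print("u,v,n",np.round([d[0]*np.cos(a)+d[2]*np.sin(a),d[1],-d[0]*np.sin(a)+d[2]*np.cos(a)],4),env.get_obs()["gripper_width"])
E
python3 - <<'E'
from h import *
where();plan([rt2(-.0018,.0745,.03),rt2(-.0018,.0745,.018)])
t=env.snapshot("top")[...,::-1];s=env.snapshot("scene")[...,::-1]
a=cv2.resize(t[165:260,190:290],(420,399),interpolation=cv2.INTER_CUBIC);b=cv2.resize(s[170:265,190:285],(380,380),interpolation=cv2.INTER_CUBIC)
b=cv2.copyMakeBorder(b,0,19,0,0,cv2.BORDER_CONSTANT);cv2.imwrite("pics/c1.png",np.hstack([a,b]))
E
```

```text
u,v,n [-0.0012  0.0696  0.0418] 0.009334364652988668
[0.005, 0.041, 0.098, -0.001, -0.001, -0.002]
--
[0.0, 0.0, 0.1, 0.0, -0.0, 0.0]
--
```

View pics/c1.png

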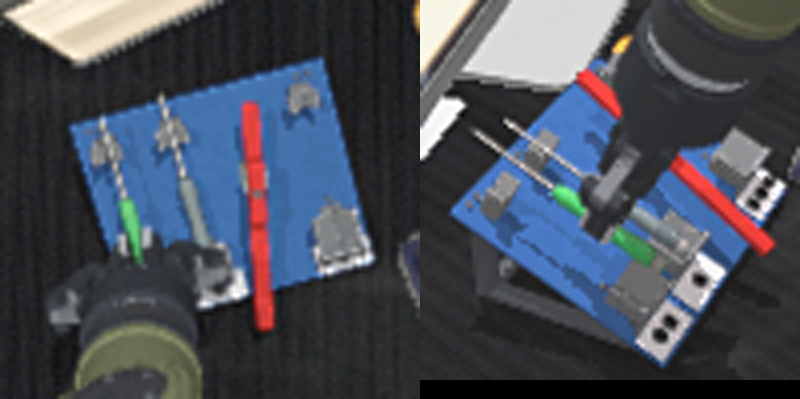

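Green sits over the left pocket, parallel to grey (tip at about (103,120) in the top half of the crop), and needs about 5 mm more to the left.

jog_arm(
  moves=[
    [0.005, 0.041, 0.03, -0.001, -0.001, -0.002, 1],
    [0, 0, 0.068, 0, 0, 0, 1],
    [0, 0, 0, 0, 0, 0, 1],
  ],
)

```text
clock: 14.98
eef_pos: [0.519, 0.1933, 0.0747]
tool_rot: [-0.139, 0.966, 0.031, 0.215]
contact_force: [0.1, -0.6, -0.4]
gripper_width: 0.0096
finger_force: 58.9
```

```bash
python3 - <<'E'
from h import *
where();plan([rt2(-.0018,.0745,.018)],vmax=.006)
E
```

```text
u,v,n [-0.0014  0.0761  0.0304] 0.009591126463317882
[0.001, -0.005, 0.034, 0.0, 0.0, 0.0]
[0.001, -0.005, 0.034, 0.0, 0.0, 0.0]
[0.001, -0.005, 0.034, 0.0, 0.0, 0.0]
--
```

jog_arm(
  moves=[
    [0.001, -0.005, 0.034, 0, 0, 0, 1],
    [0.001, -0.004, 0.03, 0, 0, 0, 1],
    [0, 0, 0.025, 0, 0, 0, 1],
    [0, 0, 0, 0, 0, 0, 1],
  ],
)

```text
clock: 15.48
eef_pos: [0.5236, 0.1933, 0.065]
tool_rot: [-0.139, 0.966, 0.031, 0.215]
contact_force: [0.0, -0.3, -0.3]
gripper_width: 0.0097
finger_force: 58.9
```

```bash
python3 - <<'E'
from h import *
where();print(env.get_obs()["contact_force"],env.get_obs()["wrist_torque"])
E
```

```text
u,v,n [-0.0015  0.0748  0.0198] 0.009690560745792888
[ 0.04019657 -0.31324867 -0.26439136] [-0.12941188  0.42056992 -0.00341881]
```

jog_arm(
  moves=[
    [0, 0, 0.015, 0, 0, 0, 1],
    [0, 0, 0, 0, 0, 0, 1],
  ],
)

```text
clock: 15.72
eef_pos: [0.5244, 0.1936, 0.0637]
tool_rot: [-0.139, 0.966, 0.031, 0.216]
contact_force: [-0.2, -0.1, -1.7]
gripper_width: 0.0094
finger_force: 58.9
```

jog_arm(
  moves=[
    [0, 0, 0.012, 0, 0, 0, 1],
    [0, 0, 0, 0, 0, 0, 1],
  ],
)

```text
clock: 15.98
eef_pos: [0.5249, 0.1941, 0.0629]
tool_rot: [-0.139, 0.966, 0.031, 0.216]
contact_force: [-5.0, -0.2, 7.4]
gripper_width: 0.0094
finger_force: 59.9
```

jog_arm(
  moves=[
    [0, 0, 0, 0, 0, 0, 0.6],
    [0, 0, 0, 0, 0, 0, 0.35],
    [0, 0, 0, 0, 0, 0, 0.35],
    [0, 0, 0, 0, 0, 0, 0.35],
  ],
)

```text
clock: 16.48
eef_pos: [0.525, 0.1937, 0.0624]
tool_rot: [-0.139, 0.966, 0.031, 0.216]
contact_force: [0.2, 0.5, -0.7]
gripper_width: 0.0275
finger_force: 0.0
```

jog_arm(
  moves=[
    [0, 0, -0.1, 0, 0, 0, 0.35],
    [0, 0, -0.3, 0, 0, 0, 0.35],
    [0, 0, -0.4, 0, 0, 0, 0.35],
    [0, 0, -0.4, 0, 0, 0, 0.35],
    [0, 0, 0, 0, 0, 0, 0.35],
  ],
)

```text
clock: 17.1
eef_pos: [0.4676, 0.1772, 0.1979]
tool_rot: [-0.139, 0.965, 0.032, 0.219]
contact_force: [0.9, 0.1, 0.5]
gripper_width: 0.0279
finger_force: 0.0
```

```bash
python3 - <<'E'
from h import *
where();print(env.get_obs()["joint_pos"])
Q=tool(-.404+np.pi);plan([([.47,-.03,.18],Q)])
t=env.snapshot("top")[...,::-1];s=env.snapshot("scene")[...,::-1]
a=cv2.resize(t[165:260,190:290],(420,399),interpolation=cv2.INTER_CUBIC);b=cv2.resize(s[170:265,190:285],(380,380),interpolation=cv2.INTER_CUBIC)
b=cv2.copyMakeBorder(b,0,19,0,0,cv2.BORDER_CONSTANT);cv2.imwrite("pics/c2.png",np.hstack([a,b]))
E
```

```text
u,v,n [0.0019 0.075  0.1649] 0.02790002109856391
[ 0.39217115 -0.21312588 -0.79032352  0.54886101 -0.04521558  0.09608861]
[0.097, -0.332, -0.014, 0.01, 0.027, 0.043]
[0.052, -0.343, 0.003, 0.01, 0.027, 0.043]
[0.004, -0.346, 0.016, 0.01, 0.027, 0.043]
[-0.044, -0.343, 0.025, 0.01, 0.027, 0.043]
[-0.093, -0.333, 0.03, 0.01, 0.027, 0.043]
--
```

View pics/c2.png

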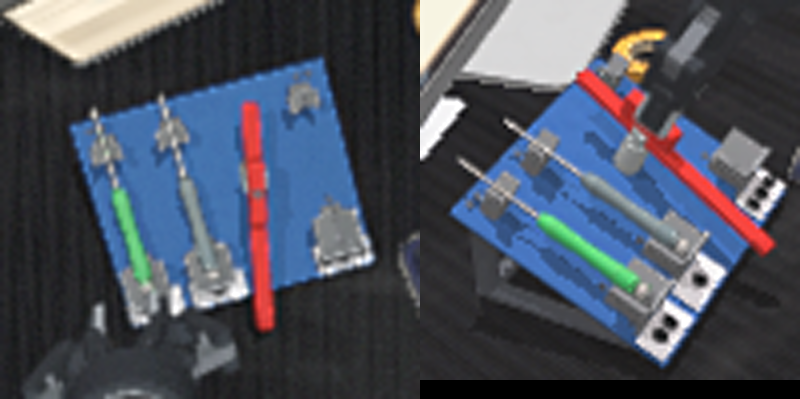

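Green lies in both V-blocks (tip (95,110), butt near (148,288)) next to grey (tip (162,97)). I'll compare their positions along the slope.

```bash
python3 - <<'E'
from h import *
for n,x0,y0,f,ps in(("top",190,165,4.2,[[95,109],[162,96]]),("scene",190,170,4,[[461-420,160],[506-420,121],[643-420,289],[684-420,241]])):
  c=env.calibration(n)
  for k in ps: print(n,least_squares(lambda q:(proj(c,rack(RP,[q[0],q[1],.02]))-orig(k,x0,y0,f)).ravel(),[0,0]).x.round(4))
E
```

```text
top [0.0998 0.0746]
top [0.0961 0.0252]
scene [0.0974 0.073 ]
scene [0.0942 0.0236]
scene [-0.0462  0.0721]
scene [-0.049  0.019]
```

jog_arm(
  moves=[
    [0.097, -0.332, -0.014, 0.01, 0.027, 0.043, 0],
    [0.052, -0.343, 0.003, 0.01, 0.027, 0.043, -0.3],
    [0.004, -0.346, 0.016, 0.01, 0.027, 0.043, -0.3],
    [-0.044, -0.343, 0.025, 0.01, 0.027, 0.043, -0.3],
    [-0.093, -0.333, 0.03, 0.01, 0.027, 0.043, -0.3],
  ],
)

```text
clock: 17.82
eef_pos: [0.468, -0.0319, 0.1744]
tool_rot: [0.202, 0.979, -0.003, -0.003]
contact_force: [0.9, -0.2, 0.0]
gripper_width: 0.0553
finger_force: 0.0
```

```bash
python3 - <<'E'
from h import *
print(pose()[0],env.get_obs()["joint_pos"]);Q=tool(-.404+np.pi);plan([([.4648,-.0661,.14],Q),([.4648,-.0661,.06],Q),([.4648,-.0661,.0055],Q)])
E
```

```text
[ 0.46799594 -0.03188379  0.17438414] [-0.06382184  0.10819697 -0.43730174  1.03265191 -0.00595587  0.34255131]
[-0.09, -0.27, 0.288, -0.003, -0.002, -0.001]
--
[0.0, -0.0, 0.333, 0.0, 0.0, -0.0]
[0.0, -0.0, 0.333, 0.0, 0.0, -0.0]
--
[-0.0, -0.0, 0.454, 0.0, 0.0, -0.0]
--
```

jog_arm(
  moves=[
    [-0.09, -0.27, 0.288, -0.003, -0.002, -0.001, -0.3],
    [0, 0, 0.333, 0, 0, 0, -0.3],
    [0, 0, 0.333, 0, 0, 0, -0.3],
    [0, 0, 0, 0, 0, 0, -0.3],
  ],
)

```text
clock: 18.32
eef_pos: [0.4622, -0.0646, 0.0578]
tool_rot: [0.198, 0.98, 0.0, -0.001]
contact_force: [0.1, 0.1, -0.4]
gripper_width: 0.0554
finger_force: 0.0
```

```bash
python3 - <<'E'
from h import *
print(pose()[0]);Q=tool(-.404+np.pi);plan([([.4648,-.0661,.0055],Q)],vmax=.03)
E
```

```text
[ 0.46224663 -0.06457431  0.05775305]
[-0.013, -0.002, 0.218, 0.0, -0.0, 0.001]
[-0.013, -0.002, 0.218, 0.0, -0.0, 0.001]
--
```

jog_arm(
  moves=[
    [-0.013, -0.002, 0.23, 0, 0, 0.001, -0.3],
    [-0.013, -0.002, 0.206, 0, 0, 0.001, -0.3],
    [0, 0, 0, 0, 0, 0, -0.3],
  ],
)

```text
clock: 18.7
eef_pos: [0.4684, -0.0664, 0.0088]
tool_rot: [0.201, 0.98, 0.001, 0.002]
contact_force: [0.6, 0.5, 0.9]
gripper_width: 0.0554
finger_force: 0.0
```

jog_arm(
  moves=[
    [0, 0, 0, 0, 0, 0, 0.3],
    [0, 0, 0, 0, 0, 0, 0.7],
    [0, 0, 0, 0, 0, 0, 1],
    [0, 0, 0, 0, 0, 0, 1],
    [0, 0, 0, 0, 0, 0, 1],
  ],
)

```text
clock: 19.32
eef_pos: [0.4703, -0.0668, 0.0106]
tool_rot: [0.201, 0.98, 0.001, 0.004]
contact_force: [-2.6, 0.6, 8.4]
gripper_width: 0.0081
finger_force: 58.6
```

jog_arm(
  moves=[
    [0, 0, -0.2, 0, 0, 0, 1],
    [0, 0, -0.3, 0, 0, 0, 1],
    [0, 0, -0.472, 0, 0, 0, 1],
    [0, 0, -0.444, 0, 0, 0, 1],
    [0, 0, 0, 0, 0, 0, 1],
  ],
)

```text
clock: 19.95
eef_pos: [0.4716, -0.0671, 0.1841]
tool_rot: [0.201, 0.98, 0.001, 0.008]
contact_force: [-0.4, 0.1, -0.2]
gripper_width: 0.0078
finger_force: 57.7
```

```bash
python3 - <<'E'
from h import *
p,R=pose();print(p,env.get_obs()["gripper_width"]);c=env.calibration("wrist")
w=env.snapshot("wrist").astype(int);m=(w[...,0]>150)&(w[...,0]>w[...,2]+80)&(w[...,1]<w[...,0]-50);yy,xx=np.nonzero(m)
def inv(k): return least_squares(lambda q:(proj(c,p+R.apply([q[0],q[1],-.003]))-k).ravel(),[0,0]).x
P=np.array([inv(np.array([x,y])) for x,y in list(zip(xx,yy))[::7]]);print(len(P),P[:,0].min(),P[:,0].max())
for lo in np.arange(-.04,.08,.02):
  k=(P[:,0]>=lo)&(P[:,0]<lo+.02); print(round(lo,2),k.sum(),P[k].mean(0).round(4) if k.any() else '')
plan([rt2(-.0028,-.075,.13)])
E
```

```text
[ 0.47159635 -0.06710678  0.18411575] 0.007825761952887587
759 -0.05282154386059311 0.07974868360970415
-0.04 17 [-0.0261 -0.001 ]
-0.02 30 [-0.0094  0.0008]
0.0 114 [0.0118 0.0037]
0.02 276 [0.0312 0.0384]
0.04 175 [0.0487 0.0744]
0.06 144 [0.0698 0.074 ]
[-0.008, 0.19, 0.03, -0.01, -0.026, -0.043]
[-0.031, 0.187, 0.037, -0.01, -0.026, -0.043]
[-0.052, 0.18, 0.046, -0.01, -0.026, -0.043]
[-0.072, 0.17, 0.056, -0.01, -0.026, -0.043]
[-0.089, 0.157, 0.068, -0.01, -0.026, -0.043]
--
```

Orange is pinched too high (opening 7.8 mm, TCP at 10.6 mm instead of 6.5). I'll set it back down and regrip deeper.

jog_arm(
  moves=[
    [0, 0, 0.45, 0, 0, 0, 1],
    [0, 0, 0.45, 0, 0, 0, 1],
    [0, 0, 0.35, 0, 0, 0, 1],
    [0, 0, 0.1, 0, 0, 0, 1],
    [0, 0, 0, 0, 0, 0, 1],
  ],
)

```text
clock: 20.62
eef_pos: [0.4683, -0.0665, 0.0165]
tool_rot: [0.201, 0.98, 0.001, 0.002]
contact_force: [0.4, 0.4, 0.2]
gripper_width: 0.0075
finger_force: 57.7
```

```bash
python3 - <<'E'
from h import *
p,R=pose();print(p,R.as_matrix().round(3).tolist(),env.get_obs()["gripper_width"])
plan([([p[0],p[1],.0115],tool(-.404+np.pi))])
E
```

```text
[ 0.4683478  -0.06646437  0.01652799] [[-0.919, 0.394, 0.004], [0.394, 0.919, 0.001], [-0.004, 0.002, -1.0]] 0.00751665442463795
[0.0, -0.0, 0.042, 0.001, 0.001, -0.0]
--
```

jog_arm(
  moves=[
    [0, 0, 0.042, 0.001, 0.001, 0, 1],
    [0, 0, 0, 0, 0, 0, 1],
    [0, 0, 0, 0, 0, 0, 0.5],
    [0, 0, 0, 0, 0, 0, 0],
    [0, 0, 0, 0, 0, 0, 0],
  ],
)

```text
clock: 21.25
eef_pos: [0.4695, -0.0666, 0.0123]
tool_rot: [0.201, 0.98, -0.0, 0.002]
contact_force: [-0.4, 0.9, 0.5]
gripper_width: 0.0427
finger_force: 0.0
```

```bash
python3 - <<'E'
from h import *
p,R=pose();print(p,R.as_matrix().round(3).tolist(),env.get_obs()["gripper_width"])
plan([([.4655,-.0662,.0055],tool(-.404+np.pi))])
T=env.calibration("top");t=env.snapshot("top").astype(int);m=(t[...,0]>150)&(t[...,0]>t[...,2]+80)&(t[...,1]<t[...,0]-40);yy,xx=np.nonzero(m)
q=proj(T,[.465,-.066,.01])[0];k=np.hypot(xx-q[0],yy-q[1])<30;W=onz(T,np.c_[xx,yy][k],.0092)[:,:2];print(k.sum(),W.round(3)[::3].tolist())
E
```

```text
[ 0.46949445 -0.06663737  0.01230772] [[-0.919, 0.394, 0.003], [0.394, 0.919, -0.001], [-0.003, -0.0, -1.0]] 0.042660197253886076
[0.032, -0.01, 0.057, -0.0, 0.001, -0.0]
--
0 []
```

jog_arm(
  moves=[
    [0.032, -0.01, 0.057, 0, 0.001, 0, 0],
    [0, 0, 0, 0, 0, 0, 0],
  ],
)

```text
clock: 21.55
eef_pos: [0.4641, -0.0661, 0.0044]
tool_rot: [0.201, 0.98, -0.0, -0.001]
contact_force: [0.7, 0.9, 0.1]
gripper_width: 0.0429
finger_force: 0.0
```

```bash
python3 - <<'E'
from h import *
p,R=pose();print(p,env.get_obs()["contact_force"]);plan([(p*[1,1,0]+[0,0,.0055],R)])
E
```

```text
[ 0.46412441 -0.06606215  0.00439674] [0.74563066 0.92252546 0.12365769]
[0.0, -0.0, -0.009, 0.0, 0.0, 0.0]
--
```

jog_arm(
  moves=[
    [0, 0, 0, 0, 0, 0, 0.4],
    [0, 0, 0, 0, 0, 0, 0.7],
    [0, 0, 0, 0, 0, 0, 1],
    [0, 0, 0, 0, 0, 0, 1],
    [0, 0, 0, 0, 0, 0, 1],
  ],
)

```text
clock: 22.18
eef_pos: [0.4655, -0.0662, 0.0054]
tool_rot: [0.201, 0.98, -0.0, -0.0]
contact_force: [-1.2, 0.6, 4.9]
gripper_width: 0.0099
finger_force: 58.9
```

jog_arm(
  moves=[
    [0, 0, -0.2, 0, 0, 0, 1],
    [0, 0, -0.3, 0, 0, 0, 1],
    [0, 0, -0.472, 0, 0, 0, 1],
    [0, 0, -0.444, 0, 0, 0, 1],
    [0, 0, 0, 0, 0, 0, 1],
  ],
)

```text
clock: 22.8
eef_pos: [0.4687, -0.0666, 0.1793]
tool_rot: [0.201, 0.98, 0.0, 0.004]
contact_force: [0.5, 0.0, -1.1]
gripper_width: 0.0097
finger_force: 58.9
```

```bash
python3 - <<'E'
from h import *
p,R=pose();print(p,env.get_obs()["gripper_width"])
plan([rt2(-.003,-.075,.13)])
E
```

```text
[ 0.46868665 -0.06664252  0.17925314] 0.009691741706686996
[-0.01, 0.191, 0.025, -0.01, -0.026, -0.043]
[-0.033, 0.187, 0.033, -0.01, -0.026, -0.043]
[-0.055, 0.18, 0.042, -0.01, -0.026, -0.043]
[-0.075, 0.169, 0.053, -0.01, -0.026, -0.043]
[-0.092, 0.156, 0.065, -0.01, -0.026, -0.043]
--
```

jog_arm(
  moves=[
    [-0.01, 0.191, 0.025, -0.01, -0.026, -0.043, 1],
    [-0.033, 0.187, 0.033, -0.01, -0.026, -0.043, 1],
    [-0.055, 0.18, 0.042, -0.01, -0.026, -0.043, 1],
    [-0.075, 0.169, 0.053, -0.01, -0.026, -0.043, 1],
    [-0.092, 0.156, 0.065, -0.01, -0.026, -0.043, 1],
  ],
)

```text
clock: 23.42
eef_pos: [0.5154, 0.0375, 0.1587]
tool_rot: [-0.139, 0.967, 0.035, 0.21]
contact_force: [-0.2, 0.0, -0.2]
gripper_width: 0.0095
finger_force: 58.9
```

jog_arm(
  moves=[
    [0, 0, 0, 0, 0, 0, 1],
    [0, 0, 0, 0, 0, 0, 1],
  ],
)

```text
clock: 23.68
eef_pos: [0.5158, 0.0361, 0.1596]
tool_rot: [-0.136, 0.968, 0.035, 0.209]
contact_force: [-0.1, -0.0, -0.1]
gripper_width: 0.0097
finger_force: 58.9
```

```bash
python3 - <<'E'
from h import *
where();p,R=pose();print(env.get_obs()["gripper_width"])
plan([rt2(-.004,-.075,.11),rt2(-.004,-.075,.045)])
for n in("top","scene"):
    c=env.calibration(n);t=env.snapshot(n).astype(int);m=(t[...,0]>150)&(t[...,0]>t[...,2]+80)&(t[...,1]<t[...,0]-40)&(t[...,1]>t[...,0]*.4)
    yy,xx=np.nonzero(m);q=proj(c,p+R.apply([-.02,0,0]))[0];k=np.hypot(xx-q[0],yy-q[1])<22;P=np.c_[xx,yy][k]
    print(n,k.sum())
    if k.sum()>5:
        W=np.array([least_squares(lambda a:(proj(c,p+R.apply([a[0],a[1],-.004]))-z).ravel(),[0,0]).x for z in P]);
        print(W.min(0),W.max(0),np.polyfit(W[:,0],W[:,1],1))
E
```

```text
u,v,n [-0.0081 -0.0739  0.1273] 0.009689780778591691
0.009689780778591691
[-0.036, -0.01, 0.144, 0.003, -0.003, -0.002]
--
[0.0, 0.0, 0.271, 0.0, 0.0, 0.0]
[0.0, 0.0, 0.271, 0.0, 0.0, 0.0]
--
top 55
[-0.05576998 -0.0040257 ] [0.01568991 0.05141859] [-0.35728411 -0.00168177]
scene 101
[-0.04759042 -0.01189314] [0.0374823  0.08672535] [-0.60446107  0.01106885]
```

jog_arm(
  moves=[
    [-0.036, -0.01, 0.144, 0.003, -0.003, -0.002, 1],
    [0, 0, 0.271, 0, 0, 0, 1],
    [0, 0, 0.271, 0, 0, 0, 1],
    [0, 0, 0.08, 0, 0, 0, 1],
    [0, 0, 0, 0, 0, 0, 1],
  ],
)

```text
clock: 24.4
eef_pos: [0.5573, 0.0473, 0.0781]
tool_rot: [-0.138, 0.966, 0.03, 0.214]
contact_force: [0.5, -1.0, -0.9]
gripper_width: 0.0099
finger_force: 58.9
```

```bash
python3 - <<'E'
from h import *
where();plan([rt2(-.004,-.075,.03),rt2(-.004,-.075,.019)])
E
```

```text
u,v,n [-0.0036 -0.0748  0.0352] 0.009877508184567773
[0.004, -0.002, 0.044, -0.0, 0.0, 0.0]
--
[-0.0, 0.0, 0.092, 0.0, 0.0, 0.0]
--
```

jog_arm(
  moves=[
    [0.004, -0.002, 0.044, 0, 0, 0, 1],
    [0, 0, 0.04, 0, 0, 0, 1],
    [0, 0, 0.025, 0, 0, 0, 1],
    [0, 0, 0.015, 0, 0, 0, 1],
    [0, 0, 0, 0, 0, 0, 1],
  ],
)

```text
clock: 25.02
eef_pos: [0.5631, 0.0489, 0.0648]
tool_rot: [-0.139, 0.966, 0.03, 0.215]
contact_force: [0.3, -0.2, -0.2]
gripper_width: 0.0091
finger_force: 58.9
```

jog_arm(
  moves=[
    [0, 0, 0.012, 0, 0, 0, 1],
    [0, 0, 0, 0, 0, 0, 1],
  ],
)

```text
clock: 25.28
eef_pos: [0.5637, 0.0491, 0.0635]
tool_rot: [-0.139, 0.966, 0.03, 0.215]
contact_force: [0.2, 0.3, -0.6]
gripper_width: 0.0096
finger_force: 58.9
```

```bash
python3 - <<'E'
from h import *
where()
E
```

```text
u,v,n [-0.0037 -0.0749  0.0191] 0.00957105367386073
```

jog_arm(
  moves=[
    [0, 0, 0.014, 0, 0, 0, 1],
    [0, 0, 0, 0, 0, 0, 1],
  ],
)

```text
clock: 25.52
eef_pos: [0.5644, 0.0493, 0.0619]
tool_rot: [-0.139, 0.966, 0.03, 0.215]
contact_force: [0.5, -0.1, -0.0]
gripper_width: 0.0094
finger_force: 58.9
```

jog_arm(
  moves=[
    [0, 0, 0.01, 0, 0, 0, 1],
    [0, 0, 0, 0, 0, 0, 1],
  ],
)

```text
clock: 25.78
eef_pos: [0.565, 0.0495, 0.0609]
tool_rot: [-0.139, 0.966, 0.03, 0.215]
contact_force: [0.5, -0.6, 0.5]
gripper_width: 0.0096
finger_force: 58.9
```

jog_arm(
  moves=[
    [0, 0, 0.01, 0, 0, 0, 1],
    [0, 0, 0, 0, 0, 0, 1],
  ],
)

```text
clock: 26.02
eef_pos: [0.5652, 0.0496, 0.0605]
tool_rot: [-0.139, 0.966, 0.03, 0.215]
contact_force: [-8.6, -1.4, 13.0]
gripper_width: 0.01
finger_force: 60.6
```

Contact. I'll release and retreat.

jog_arm(
  moves=[
    [0, 0, 0, 0, 0, 0, 0.6],
    [0, 0, 0, 0, 0, 0, 0.35],
    [0, 0, 0, 0, 0, 0, 0.35],
    [0, 0, 0, 0, 0, 0, 0.35],
  ],
)

```text
clock: 26.52
eef_pos: [0.5654, 0.0496, 0.0597]
tool_rot: [-0.139, 0.966, 0.03, 0.215]
contact_force: [-0.3, 1.1, 0.0]
gripper_width: 0.0274
finger_force: 0.0
```

jog_arm(
  moves=[
    [0, 0, -0.1, 0, 0, 0, 0.35],
    [0, 0, -0.3, 0, 0, 0, 0.35],
    [0, 0, -0.4, 0, 0, 0, 0.35],
    [0, 0, -0.3, 0, 0, 0, 0.35],
    [0, 0, 0, 0, 0, 0, 0.35],
  ],
)

```text
clock: 27.15
eef_pos: [0.513, 0.0337, 0.1834]
tool_rot: [-0.139, 0.966, 0.03, 0.218]
contact_force: [1.5, 0.4, 0.2]
gripper_width: 0.0277
finger_force: 0.0
```

```bash
python3 - <<'E'
from h import *
where();print(env.get_obs()["joint_pos"])
t=env.snapshot("top")[...,::-1];s=env.snapshot("scene")[...,::-1]
a=cv2.resize(t[165:260,190:290],(420,399),interpolation=cv2.INTER_CUBIC);b=cv2.resize(s[170:265,190:285],(380,380),interpolation=cv2.INTER_CUBIC)
b=cv2.copyMakeBorder(b,0,19,0,0,cv2.BORDER_CONSTANT);cv2.imwrite("pics/c3.png",np.hstack([a,b]))
E
```

```text
u,v,n [-0.0011 -0.0755  0.1503] 0.027734089571710363
[-0.01415478 -0.15604697 -0.77902474  0.52026529  0.12399607 -0.27218851]
```

View pics/c3.png

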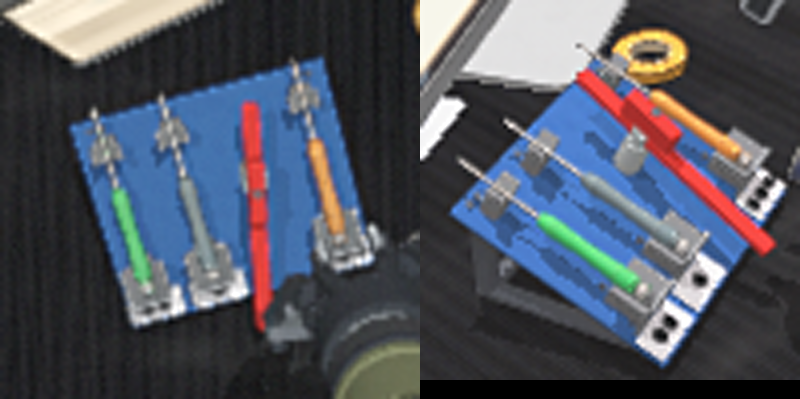

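Orange now lies in the right pocket (tip (295,62), butt about (338,235)), and all three drivers are seated. Next I locate the keeper pivot from the earlier wrist picture: fin bolt (571,270), arm ends (600,122) and (493,458).

```bash
python3 - <<'E'
from h import *
c=dict(np.load("w3.npz"))
def uv(c,k,n): return least_squares(lambda q:(proj(c,rack(RP,[q[0],q[1],n]))-k).ravel(),[0,0]).x.round(4)
for k,n in(([571,270],.058),([571,215],.058),([567,318],.058),([600,122],.039),([493,458],.039)): print(uv(c,orig(k,0,0,1.5)[0],n))
T=env.calibration("top")
for k in([295,62],[95,109],[162,96]):print("tip",uv(T,orig(k,190,165,4.2)[0],.02))
print("fin top",uv(T,orig([257,182],190,165,4.2)[0],.058),[uv(T,orig(k,190,165,4.2)[0],.039) for k in([250,103],[263,328])])
E
```

```text
[ 0.018  -0.0254]
[ 0.0412 -0.0224]
[-0.0036 -0.0266]
[ 0.0774 -0.0356]
[-0.0899 -0.005 ]
tip [ 0.0947 -0.0748]
tip [0.0998 0.0746]
tip [0.0961 0.0252]
fin top [ 0.0265 -0.0254] [array([ 0.0794, -0.0354]), array([-0.0952, -0.0002])]
```

```bash
cat >> h.py <<'E'
def kp(n,th,u=.019,v=-.025):
    P,Q=rt2(u,v,n); return P,Q*Ro.from_euler('z',th)
E
python3 - <<'E'
from h import *
plan([kp(.10,.185),kp(.06,.185)])
E
```

```text
[-0.094, 0.208, 0.199, -0.0, 0.001, 0.03]
[-0.074, 0.216, 0.198, -0.0, 0.001, 0.03]
--
[-0.0, -0.0, 0.333, -0.0, -0.0, -0.0]
--
```

jog_arm(
  moves=[
    [-0.094, 0.208, 0.199, 0, 0.001, 0.03, 0],
    [-0.074, 0.216, 0.198, 0, 0.001, 0.03, -0.2],
    [0, 0, 0, 0, 0, 0, -0.2],
    [0, 0, 0, 0, 0, 0, -0.2],
  ],
)

```text
clock: 27.75
eef_pos: [0.5357, 0.0931, 0.1444]
tool_rot: [-0.048, 0.976, 0.05, 0.207]
contact_force: [1.2, -0.2, -0.1]
gripper_width: 0.0508
finger_force: 0.0
```

```bash
python3 - <<'E'
from h import *
where();plan([kp(.07,.185),kp(.043,.185)])
# keeper angle by red mask in top view
T=env.calibration("top");t=env.snapshot("top").astype(int);m=(t[...,0]>110)&(t[...,1]<60)&(t[...,2]<60);yy,xx=np.nonzero(m);q=proj(T,rack(RP,[.02,-.025,.04]))[0];k=np.hypot(xx-q[0],yy-q[1])<40
W=np.array([least_squares(lambda a:(proj(T,rack(RP,[a[0],a[1],.039]))-z).ravel(),[0,0]).x for z in np.c_[xx,yy][k]]);print(len(W),W.min(0),W.max(0),np.polyfit(W[:,0],W[:,1],1))
E
```

```text
u,v,n [ 0.0172 -0.0248  0.0987] 0.05084461980864774
[-0.017, 0.001, 0.239, -0.0, -0.002, -0.0]
--
[0.0, 0.0, 0.225, 0.0, -0.0, 0.0]
--
18 [-0.0224162  -0.03053407] [ 0.0389046  -0.01190023] [-0.20488574 -0.01918658]
```

jog_arm(
  moves=[
    [-0.017, 0.001, 0.239, 0, -0.002, 0, -0.2],
    [0, 0, 0.12, 0, 0, 0, -0.2],
    [0, 0, 0.1, 0, 0, 0, -0.2],
    [0, 0, 0, 0, 0, 0, -0.2],
  ],
)

```text
clock: 28.3
eef_pos: [0.5603, 0.0997, 0.0957]
tool_rot: [-0.047, 0.975, 0.05, 0.211]
contact_force: [-0.7, -1.2, -0.1]
gripper_width: 0.0515
finger_force: 0.0
```

jog_arm(
  moves=[
    [0, 0, 0, 0, 0, 0, 0.3],
    [0, 0, 0, 0, 0, 0, 0.6],
    [0, 0, 0, 0, 0, 0, 0.8],
    [0, 0, 0, 0, 0, 0, 0.8],
  ],
)

```text
clock: 28.8
eef_pos: [0.561, 0.0997, 0.0974]
tool_rot: [-0.047, 0.975, 0.05, 0.212]
contact_force: [-4.1, -1.3, 5.4]
gripper_width: 0.0101
finger_force: 58.7
```

```bash
python3 - <<'E'
from h import *
where();print(env.get_obs()["wrist_torque"],env.get_obs()["joint_pos"])
E
```

```text
u,v,n [ 0.0211 -0.0255  0.045 ] 0.010113792478160737
[-0.32298328  0.61716601 -0.14326273] [ 0.14233097  0.05901721 -0.80728099  0.26909863  0.05791818  0.0589431 ]
```

jog_arm(
  moves=[
    [0, 0, 0, 0, 0, 0.03, 0.8],
    [0, 0, 0, 0, 0, 0.045, 0.8],
    [0, 0, 0, 0, 0, 0.045, 0.8],
    [0, 0, 0, 0, 0, 0.045, 0.8],
    [0, 0, 0, 0, 0, 0.045, 0.8],
  ],
)

```text
clock: 29.42
eef_pos: [0.5605, 0.0975, 0.0969]
tool_rot: [0.275, 0.937, 0.114, 0.185]
contact_force: [-5.6, -9.9, 8.6]
gripper_width: 0.0102
finger_force: 59.3
```

```bash
python3 - <<'E'
from h import *
where();print(env.get_obs()["wrist_torque"],(rt2(0,0,0)[1].inv()*pose()[1]).as_rotvec())
E
```

```text
u,v,n [ 0.0199 -0.0276  0.045 ] 0.010199174579047966
[-1.8167773   0.93131705 -0.61762827] [ 0.00613786 -0.0034869   0.85204162]
```

jog_arm(
  moves=[
    [0, 0, 0, 0, 0, 0.045, 0.8],
    [0, 0, 0, 0, 0, 0.045, 0.8],
    [0, 0, 0, 0, 0, 0.045, 0.8],
    [0, 0, 0, 0, 0, 0.045, 0.8],
    [0, 0, 0, 0, 0, 0.035, 0.8],
  ],
)

```text
clock: 30.05
eef_pos: [0.5588, 0.0959, 0.0958]
tool_rot: [0.57, 0.793, 0.166, 0.136]
contact_force: [-13.6, -14.4, 13.6]
gripper_width: 0.0101
finger_force: 60.3
```

jog_arm(
  moves=[
    [0, 0, 0, 0, 0, 0, 0.8],
    [0, 0, 0, 0, 0, 0, 0.8],
  ],
)

```text
clock: 30.3
eef_pos: [0.5588, 0.0959, 0.0959]
tool_rot: [0.569, 0.794, 0.166, 0.137]
contact_force: [-12.0, -15.3, 13.9]
gripper_width: 0.0102
finger_force: 60.2
```

```bash
python3 - <<'E'
from h import *
where();print(env.get_obs()["wrist_torque"],(rt2(0,0,0)[1].inv()*pose()[1]).as_rotvec())
E
```

```text
u,v,n [ 0.0175 -0.0285  0.045 ] 0.010209995542957458
[-2.53636886  1.70958285 -0.91912215] [ 0.00944132 -0.00461193  1.52406965]
```

Turned to about 1.52 rad. I'll release and back off along the normal, then verify.

jog_arm(
  moves=[
    [0, 0, 0, 0, 0, 0, 0.3],
    [0, 0, 0, 0, 0, 0, -0.1],
    [0, 0, 0, 0, 0, 0, -0.1],
    [0, 0, 0, 0, 0, 0, -0.1],
  ],
)

```text
clock: 30.8
eef_pos: [0.5608, 0.1002, 0.0966]
tool_rot: [0.567, 0.795, 0.17, 0.135]
contact_force: [1.0, 0.1, -0.6]
gripper_width: 0.0472
finger_force: 0.0
```

jog_arm(
  moves=[
    [0, 0, -0.15, 0, 0, 0, -0.1],
    [0, 0, -0.4, 0, 0, 0, -0.1],
    [0, 0, -0.4, 0, 0, 0, -0.1],
    [0, 0, -0.4, 0, 0, 0, -0.1],
    [0, 0, -0.3, 0, 0, 0, -0.1],
  ],
)

```text
clock: 31.42
eef_pos: [0.4797, 0.0767, 0.2782]
tool_rot: [0.566, 0.795, 0.171, 0.136]
contact_force: [0.3, 0.5, -0.8]
gripper_width: 0.047
finger_force: 0.0
```

jog_arm(
  moves=[
    [0, 0, 0, 0, 0, 0, -0.1],
    [0, 0, 0, 0, 0, 0, -0.1],
  ],
)

```text
clock: 31.68
eef_pos: [0.4799, 0.0768, 0.2752]
tool_rot: [0.567, 0.795, 0.17, 0.135]
contact_force: [0.3, -1.4, -0.3]
gripper_width: 0.0469
finger_force: 0.0
```

```bash
python3 - <<'E'
from h import *
where()
for n in("top","scene"):
    T=env.calibration(n);t=env.snapshot(n).astype(int);cv2.imwrite(f"pics/end_{n}.png",t[...,::-1].astype(np.uint8))
    q=proj(T,rack(RP,[.02,0,.04]))[0];yy,xx=np.mgrid[:384,:512];near=np.hypot(xx-q[0],yy-q[1])<55
    def pts(m,h):
        y,x=np.nonzero(m&near);return np.array([least_squares(lambda a:(proj(T,rack(RP,[a[0],a[1],h]))-z).ravel(),[0,0]).x for z in np.c_[x,y]])
    r,g,b=t[...,0],t[...,1],t[...,2]
    for nm,m,h in(("red",(r>100)&(g<70)&(b<70),.039),("green",(g>r+60)&(g>b+50),.02),("orange",(r>150)&(r>b+80)&(g<r-40)&(g>.4*r),.02)):
        W=pts(m,h);
        if nm=="orange" and len(W): W=W[(W[:,1]<-.05)&(W[:,1]>-.095)]
        print(n,nm,len(W),W.min(0).round(3),W.max(0).round(3),W.mean(0).round(4)) if len(W) else print(nm,0)
        if nm=="red": print(" slope du/dv",np.polyfit(W[:,1],W[:,0],1))
E
```

```text
u,v,n [ 0.0198 -0.0248  0.2418] 0.046857379456332025
top red 101 [ 0.007 -0.083] [0.024 0.094] [ 0.0162 -0.0058]
 slope du/dv [-0.03479983  0.01596464]
top green 53 [-0.039  0.072] [0.035 0.082] [-0.0055  0.0765]
top orange 59 [-0.043 -0.079] [ 0.033 -0.066] [-0.0085 -0.0738]
scene red 72 [ 0.006 -0.089] [0.024 0.095] [ 0.0131 -0.0095]
 slope du/dv [-0.05224917  0.01263528]
scene green 88 [-0.041  0.066] [0.033 0.08 ] [-0.0102  0.0733]
scene orange 97 [-0.043 -0.094] [ 0.074 -0.069] [ 0.0016 -0.0802]
```

The keeper stands within about 3° of square. The green and orange handles end at u ≈ 33–35 mm, which puts both mid points within a few mm of grey's, and the arm is clear of everything. Handing in.

```bash
python3 -c "
from bench import env
print(env.job_done())"
```

```text
the job is handed in; nothing more can be done
None
```

I handed the job in at about 32 s: green is in the two-dot pocket, orange in the three-dot pocket, and the red keeper is turned to about 1.5 rad across all three drivers; the hand-in gave no pass/fail result.

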